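Gauge a copper blank in the bench caliper

ROBOT

A 6-joint arm with a two-finger parallel gripper is mounted at the origin on a cart in front of the work surface, level with it; the furniture and walls round the work are solid. World frame = base frame: x ahead of the robot, y to its left, z up, the work surface at z = 0. Lengths are in m, angles in rad, forces in N, time in s.
With the tool pointing down it reaches from about 0.325 to 0.85 m from the base axis. Payload 4.4 kg.
Tool frame: the origin (TCP) lies at the very end of the fingers, on their centre line; the grasp point (between the pads) lies 19 mm behind it; y points along the fingers, z is the direction in which the jaws open and shut, and the axes are right-handed (so a half turn about y gives the same grasp; the last joint's range is limited). The gripper opens to 94 mm and grips with 3 to 60 N. Pads are 16 mm wide; open, the fingers measure 119 mm over their backs; the gripper's body (75 mm by 177 mm) begins 78 mm behind the grasp point.
Start: joints at [1.06, 0.207, 1.542, -0, 1.393, -0.15], TCP at [0.202, 0.538, 0.205] pointing down, gripper open.
Joint ranges: [-2.73, 2.73], [-0.86, 2.22], [0.23, 2.46], [-1.11, 4.25], [0.08, 2.63], [-2.82, 2.82]. Speed limits (rad/s): [2.79, 2.79, 3.14, 3.14, 3.14, 3.14].

INTERFACE

Orientations are given as a rotation vector (axis times angle).
In Python, from cell import ctrl gives the robot as it stands.
- The arm moves only by the shell command python3 -m crank 'ROWS'. ROWS is JSON, a list of rows, each an object of numbers: "x", "y", "z": the shift along the tool's x, y, z in cm; "ax", "ay", "az": the turn, a rotation vector about the tool's x, y, z in rad; "fingers": the gripper's target within -1 to 1 (shut at 1, half-way at 0, fully open at -1). A call has 1 to 5 rows; each row shifts and turns the pose as measured when the row begins, along the tool's axes as they then stand; what a row does not reach is not made up. A row lasts 1/8 s, in which the tool goes at most 62.5 mm and 10.7 degrees, less where a joint would pass 70% of its speed; a pose out of reach is approached as far as the arm can. A call is refused whole if a number of a shift passes 6.25 or a number of a turn 0.188, either way. A call with a gripper value outside its range is refused whole. The fingers move at their own pace and stop on an object; the grip force is fixed at half the most. Time passes only in rows, so rows that do not move let the fingers close. It gives the time, the measured TCP pose, the force and the opening at its end, in the units of the state.
- ctrl.state(): the state, without advancing time (a new reading comes with each control period).
- ctrl.get_image(name): name is "scene" or "top" or "wrist"; returns a dict with "pixels" (480x640x3 uint8, red, green, blue), "mtx" (3x3 intrinsics, pixels), "R" (3x3) and "t" (3): a world point X has camera coordinates R X + t; the wrist camera has in their place "hand_eye" (4x4, takes a point from camera to tool coordinates, whose origin is the TCP and whose axes are the tool frame's). Camera axes: x right, y down, z forward; pixel columns grow to the right and rows downward; lengths in m; the calibration is good to about 2 mm. A picture is of the moment at which its call begins: read the wrist's pose just before it. There is no depth.
- ctrl.sign_off(): hands the job in, once; it reports no verdict.
The state is a dict: "time_s": time; "joint_positions": joint angles; "joint_velocities": joint speeds; "joint_efforts": joint torques, N m; "eef_pos": TCP position; "tool_rot": TCP orientation; "force": force on the tool from outside, world axes, zero at the start; "wrist_torque": the same for the moment, N m; "opening": opening from 0.0 (shut) to 1.0 (fully open).
Only numpy, scipy, OpenCV 4.12 (cv2) and the standard library are available. Lean on these libraries where they do the work, as an engineer would, in place of code of your own. Each camera call takes 0.05 s, during which the arm holds its last target. There are 200 camera calls.

TASK

Check the taller of the two turned copper blanks in the bench caliper: stand it upright in the middle of the caliper's bed between the open jaws and let go of it, then slide the moving jaw by its black post gently shut on it until the needle on the measuring head points between the two index pins. Never squeeze so hard that the needle swings far beyond the second pin, and leave the blank held there with the needle still between the pins. Leave the shorter blank where it stands.

Things in the scene. Friction and masses are not known exactly. Their poses are not given: they have to be found in the camera images.
- caliper: bench caliper, fixed: grey painted base 227 x 72 x 14 mm, on it a bright bed 60 mm wide (top 22 mm above the worktop), a grey measuring head (46 x 72 mm, 73 mm high) at the +x end and a sliding jaw at the other. Origin: underside, near the middle (base x -115 to +112 mm); x along the bed towards the head, z up. The needle lies on the white plate on the head
- bed_middle (a point): point on the top of the bed, on its centre line, 40 mm in front of the resting anvil face: a good place for the foot of the blank; axes as the caliper's
- jaw (a joint): slide of the moving jaw, m: 0 = wide open (100 mm between the jaw faces), grows as it shuts, up to 0.065; starts 0 to 0.018. A friction slide: about 8 N moves it and it stays where it is left
- jaw_face (a point): middle of the moving jaw's steel face (50 mm wide, 23 to 59 mm above the worktop), which looks to the caliper's +x; axes as the caliper's
- post_top (a point): centre of the top of the black round post on the moving jaw (diameter 22 mm, standing free from 46 to 86 mm above the worktop), 45 mm behind the jaw face; axes as the caliper's
- anvil_face (a point): middle of the face of the sprung anvil, the jaw plate on the measuring head (50 mm wide, 23 to 59 mm above the worktop), which looks to the caliper's -x; axes as the caliper's
- anvil (a joint): how far the sprung anvil is pushed into the head, m: 0 at rest, stop at 0.010; spring 1 N at rest plus 0.5 N per mm. It drives the needle: between the two index pins means 0.0030 to 0.0065
- needle (a joint): turn of the needle (34 mm long, on top of the head) from its rest, rad: 0.13 per mm of anvil travel; the two index pins stand at 0.39 and 0.845
- tall_blank: the taller turned copper blank, 115 mm high, loose and upright, 0.3 kg: straight body of diameter 56 mm up to 48 mm, tapering to a straight neck of diameter 30 mm from 64 mm to the top. Origin: centre of the underside, z along its axis
- short_blank: the shorter turned copper blank, 80 mm high, same form: body diameter 44 mm up to 36 mm, neck diameter 30 mm from 45 mm to the top. Origin: centre of the underside, z along its axis
Not all that is in view belongs to the job. What is shaped like the tall_blank but yellow is not meant.

How it is judged:
On the way, in this order (a step that is already met when the one before it is completed fails the run):
1. the taller blank stands upright on the bed between the open jaws, let go (angle between tall_blank's own z axis and vertical below 0.1 rad and y of tall_blank in the frame of caliper between -0.02 and 0.02 m and z of tall_blank in the frame of caliper between 0.018 and 0.026 m and contact force between the fingers and tall_blank below 0.1 N and value of joint anvil below 0.0025 m and x of tall_blank in the frame of jaw_face above 0.025 m and x of tall_blank in the frame of anvil_face below -0.025 m), for 0.2 s.
2. the jaw is shut on the blank and the needle points between the index pins (angle between tall_blank's own z axis and vertical below 0.1 rad and y of tall_blank in the frame of caliper between -0.02 and 0.02 m and z of tall_blank in the frame of caliper between 0.018 and 0.026 m and horizontal distance between tall_blank and anvil_face below 0.036 m and horizontal distance between tall_blank and jaw_face below 0.036 m and value of joint anvil between 0.003 and 0.0065 m), for 0.3 s.
At the end, for the whole second after the job is handed in: Taller blank upright (0.1 rad) and at rest on the bed, within 20 mm of its centre line, held between both jaw faces (36 mm from each to its axis); needle between the pins (anvil in 3.0 to 6.5 mm); shorter blank upright within 20 mm of its start (all of step 2 and linear speed of tall_blank below 0.01 m/s and distance of short_blank from where it was at the start of the episode below 0.02 m and angle between short_blank's own z axis and vertical below 0.1 rad); the robot touches nothing.
It fails at once if the blank is squeezed too hard: the needle swings far beyond the second index pin (anvil pushed in more than 8.5 mm) (value of joint anvil above 0.0085 m).
It fails at once if the shorter blank is moved by more than 20 mm (distance of short_blank from where it was at the start of the episode above 0.02 m).
It also fails if it takes over 58 s, if anything falls off the work surface, if the arm or the gripper's body presses on something with over 40 N, if the wrist force passes 120 N, or if a joint passes its speed limit or range.

## Working session

There is one attempt and no reset: what is moved stays moved. The work goes in short steps, Python scripts to look and compute and a shell command to move; the robot and the scene stay as the last step left them, time stands still between calls to the robot, and variables do not carry over. Pictures are saved under pics/ and viewed, about 8 in all and at most 12, crops included, and the job is handed in when it is done.

```bash
mkdir -p pics; python3 - <<'E'
from cell import ctrl
import cv2,numpy as np
print(ctrl.state())
for n in ("scene","top"):
    d=ctrl.get_image(n); cv2.imwrite(f"pics/{n}0.png",d["pixels"][:,:,::-1])
    np.savez(f"{n}0.npz",**d); print(n,d["mtx"].tolist(),d["R"].tolist(),d["t"].tolist())
d=ctrl.get_image("wrist");print(d["hand_eye"])
E
```

```text
{'time_s': 0.0, 'joint_positions': array([ 1.06048882e+00,  2.07434603e-01,  1.54292431e+00,  1.14977635e-06,
        1.39348815e+00, -1.50517113e-01]), 'joint_velocities': array([ 0.00055339, -0.0003082 , -0.00038223,  0.00013225, -0.00076719,
        0.00085447]), 'joint_efforts': array([ 3.67819221e-04, -3.70893288e+01, -2.81415063e+01,  6.97603030e-02,
        3.62820877e-02, -1.72458067e-04]), 'eef_pos': array([0.20207157, 0.53747417, 0.20429658]), 'tool_rot': array([-1.55443542,  0.28296378, -0.28180777]), 'force': array([-0.26945853, -0.34759523,  0.00544678]), 'wrist_torque': array([-0.01334323,  0.05541202, -0.0134446 ]), 'opening': 1.0008609482951694}
scene [[574.9673249721483, 0.0, 315.2785163028469], [0.0, 574.9673249721483, 248.41690829685643], [0.0, 0.0, 1.0]] [[0.4269904596669604, -0.9041792232816365, 0.011793198854182943], [-0.5108639421086445, -0.25197097948569674, -0.8219055043922228], [0.74612142443882, 0.34492108906652114, -0.5695017667317209]] [-0.434213027625387, 0.22524357322432367, 0.6857914187554273]
top [[459.02602909081645, 0.0, 322.5473849248056], [0.0, 459.02602909081645, 243.49230428022426], [0.0, 0.0, 1.0]] [[-0.019405235598304343, -0.9996221649495137, -0.019467002158061266], [-0.9809883644235148, 0.02279666207554961, -0.19272296454727753], [0.19309392972605927, 0.015357068075021971, -0.981060087233747]] [-0.24617526435792844, 0.4641497823269344, 0.8325498903327495]
[[ 3.07387431e-04  9.73009295e-01  2.30765718e-01 -6.67662118e-02]
 [-3.43231261e-04 -2.30765613e-01  9.73009308e-01 -1.79642851e-01]
 [ 9.99999894e-01 -3.78296840e-04  2.63032759e-04  2.72778721e-04]
 [ 0.00000000e+00  0.00000000e+00  0.00000000e+00  1.00000000e+00]]
```

View pics/scene0.png

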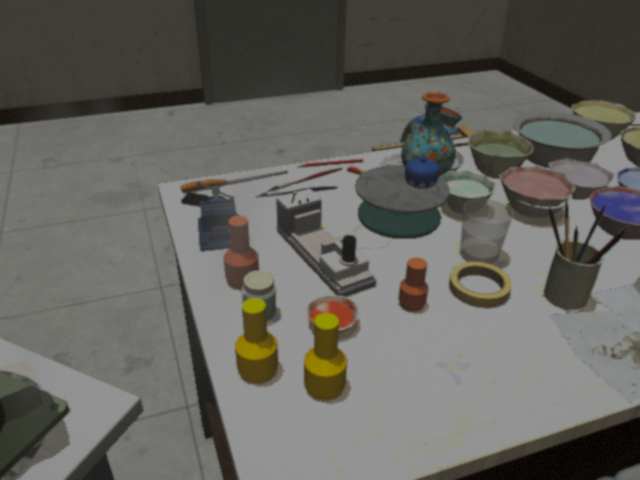

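View pics/top0.png

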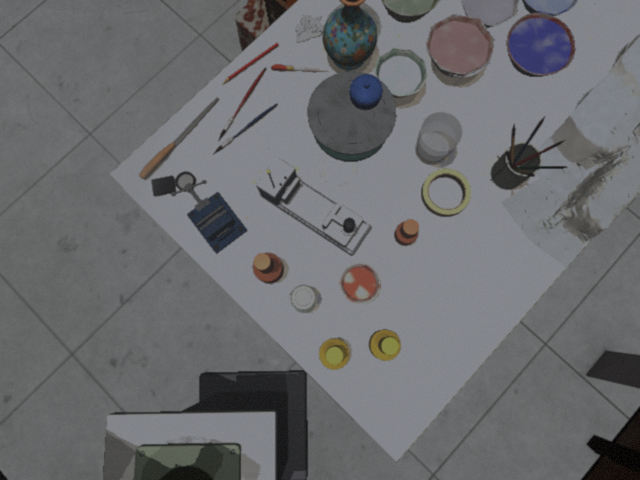

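The scene view shows the tall copper blank at about (240,255), the short one at (414,285), and the caliper running from its head at (300,215) to its post at (348,245). In the top view the tall blank's top is at (265,262), the short's at (408,227), the post at (349,226) and the head at (280,185). I'll crop in on the caliper and measure the blanks.

```bash
cat > h.py <<'E'
import numpy as np,cv2
def load(n): return dict(np.load(n))
def ray(d,uv):
    v=np.linalg.solve(d["mtx"],[uv[0],uv[1],1]); return -d["R"].T@d["t"], d["R"].T@v
def onz(d,uv,z):
    c,v=ray(d,uv); return c+v*(z-c[2])/v[2]
def tri(d1,u1,d2,u2):
    (a,v),(b,w)=ray(d1,u1),ray(d2,u2)
    s=np.linalg.lstsq(np.c_[v,-w],b-a,rcond=None)[0]
    p,q=a+v*s[0],b+w*s[1]; return (p+q)/2,np.linalg.norm(p-q)
def proj(d,X):
    c=d["mtx"]@(d["R"]@np.asarray(X)+d["t"]); return c[:2]/c[2]
E
python3 - <<'E'
from h import *
im=[]
for n,(x,y,w,h) in {"scene":(180,180,260,140),"top":(240,150,200,150)}.items():
    d=load(n+"0.npz"); hsv=cv2.cvtColor(d["pixels"],cv2.COLOR_RGB2HSV)
    m=cv2.inRange(hsv,(3,90,50),(14,220,255)); k,l,st,c=cv2.connectedComponentsWithStats(m)
    print(n,[(s.tolist(),cc.round(1).tolist()) for s,cc in zip(st[1:],c[1:]) if s[4]>80])
    cr=d["pixels"][y:y+h,x:x+w,::-1]; im.append(cv2.resize(cr,(780,h*780//w),interpolation=cv2.INTER_CUBIC))
cv2.imwrite("pics/c_s.png",im[0]);cv2.imwrite("pics/c_t.png",im[1])
E
```

```text
scene [([423, 92, 26, 12, 239], [435.4, 97.2]), ([440, 107, 20, 10, 81], [448.6, 111.4]), ([229, 216, 18, 11, 156], [237.4, 221.0]), ([225, 249, 33, 23, 486], [241.0, 259.0]), ([400, 258, 27, 53, 1090], [413.8, 285.4]), ([309, 300, 47, 29, 724], [336.2, 311.3])]
top [([244, 0, 11, 21, 117], [249.8, 9.8]), ([276, 0, 21, 9, 94], [286.2, 2.7]), ([341, 0, 23, 6, 103], [352.0, 2.3]), ([141, 143, 33, 34, 180], [157.6, 157.8]), ([396, 220, 22, 24, 351], [407.2, 231.0]), ([253, 253, 30, 29, 385], [269.0, 269.4]), ([343, 266, 33, 34, 651], [360.4, 281.4])]
```

View pics/c_s.png

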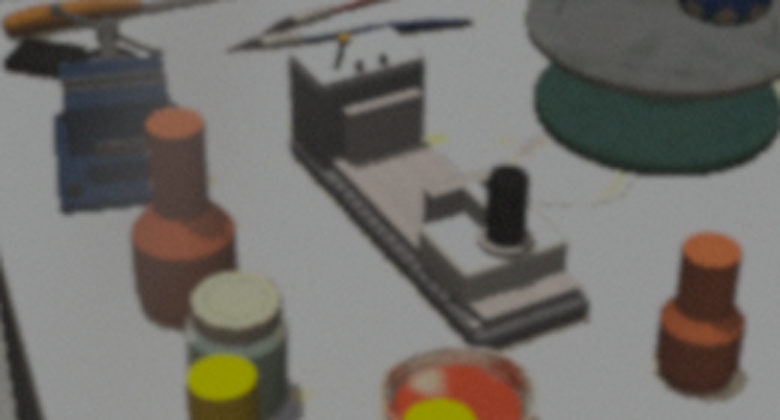

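View pics/c_t.png

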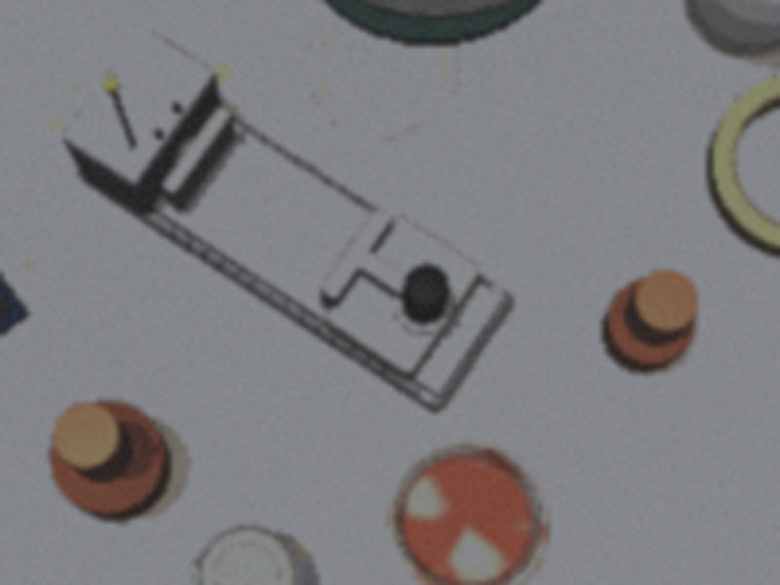

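Crop scales are 3.0 (scene) and 3.9 (top). The needle sits at its rest, and the jaw is well open. I'll triangulate from these features.

```bash
python3 - <<'E'
from h import *
S,T=load("scene0.npz"),load("top0.npz")
s=lambda x,y:(180+x/3,180+y/3); t=lambda x,y:(240+x/3.9,150+y/3.9)
np.set_printoptions(precision=4,suppress=True)
print("cams",ray(S,(0,0))[0],ray(T,(0,0))[0])
P={}
for n,a,b in [("tall",s(175,123),t(87,435)),("short",s(711,250),t(667,300)),("post",s(509,174),t(426,286)),
 ("baseNear",s(478,342),t(437,410)),("baseFar",s(588,312),t(512,300)),("headL",s(291,57),t(65,138)),("headR",s(422,62),t(218,75)),("headM",s(295,100),t(140,210))]:
    P[n]=tri(S,a,T,b); print(n,*P[n])
A,B=onz(T,t(150,215),0),onz(T,t(435,410),0); u=(A-B)[:2]; u/=np.linalg.norm(u); print("axis base edge",u,np.arctan2(u[1],u[0]))
A,B=onz(T,t(240,122),.02),onz(T,t(372,208),.02); u2=(A-B)[:2]; print("axis2",np.arctan2(u2[1],u2[0]))
A,B=onz(T,t(437,410),0.0),onz(T,t(512,300),0.0); w=(B-A)[:2];print("end edge",np.arctan2(w[1],w[0]),np.linalg.norm(w))
for p in [(235,116),(182,204)]: print("anvil top edge",onz(T,t(*p),.059))
print("pred tall top/foot",proj(T,np.r_[P["tall"][0][:2],0]),proj(S,np.r_[P["tall"][0][:2],0]))
for n in("tall","short"): print(onz(T,(t(87,435) if n=="tall" else t(667,300)),.115 if n=="tall" else .08),onz(S,(s(175,123) if n=="tall" else s(711,250)),.115 if n=="tall" else .08))
E
```

```text
cams [-0.2112 -0.5724  0.5808] [ 0.2898 -0.2694  0.9014]
tall [ 0.4155 -0.152   0.1133] 0.0008338119781667215
short [ 0.4792 -0.4197  0.0779] 0.0005506400897599908
post [ 0.4874 -0.3071  0.0848] 0.002036955904297122
baseNear [ 0.4408 -0.3134  0.0091] 0.0005176166216160459
baseFar [ 0.4984 -0.3539  0.0024] 0.00015444241128599096
headL [ 0.5698 -0.1339  0.0682] 0.0015316372091862423
headR [ 0.5992 -0.2077  0.0686] 0.0013430983140005188
headM [ 0.5288 -0.1656  0.0696] 0.010614442976966619
axis base edge [0.5913 0.8064] 0.9381164146576819
axis2 0.9515301732557011
end edge -0.6203846714862004 0.06960511703848415
anvil top edge [ 0.5816 -0.2158  0.059 ]
anvil top edge [ 0.5372 -0.1894  0.059 ]
pred tall top/foot [270.9553 270.2327] [242.5265 279.6489]
[ 0.4151 -0.1519  0.115 ] [ 0.4135 -0.1538  0.115 ]
[ 0.4786 -0.4191  0.08  ] [ 0.4765 -0.4206  0.08  ]
```

```bash
cat > go.py <<'E'
import sys,numpy as np
from scipy.spatial.transform import Rotation as Ro
from cell import ctrl
np.set_printoptions(precision=3,suppress=True)
U=np.array([np.cos(.945),np.sin(.945),0]); L=np.array([-U[1],U[0],0])
def plan(x,y,z):
    s=ctrl.state(); R=Ro.from_rotvec(s["tool_rot"]); yd=np.array([0,0,-1.])
    best=None
    for l in (L,-L):
        D=Ro.from_matrix(np.c_[np.cross(yd,l),yd,l]); r=(R.inv()*D).as_rotvec()
        if best is None or np.linalg.norm(r)<np.linalg.norm(best): best=r
    print("t",s["time_s"],"p",s["eef_pos"],"F",s["force"],"open",s["opening"],"q",s["joint_positions"])
    print("shift cm",R.inv().apply(np.array([x,y,z])-s["eef_pos"])*100,"turn",best, "world y-axis etc\n",R.as_matrix())
if __name__=="__main__": plan(*map(float,sys.argv[1:4]))
E
python3 go.py .415 -.1525 .2
```

```text
t 0.15 p [0.202 0.538 0.205] F [ 0.4    1.27  -0.311] open 0.9997182990894333 q [ 1.06   0.207  1.543 -0.     1.394 -0.15 ]
shift cm [ 44.221   0.546 -57.097] turn [ 0.001 -1.305 -0.001] world y-axis etc
 [[ 0.936 -0.001  0.352]
 [-0.352 -0.002  0.936]
 [-0.    -1.    -0.002]]
```

```bash
sed -i 's/for l in (L,-L)/for l in (-L,)/' go.py; python3 -m crank '[{"x":3.7,"z":-4.7,"ay":0.184},{"x":4.5,"z":-4.0,"ay":0.184},{"x":5.1,"z":-3.1,"ay":0.184},{"x":5.6,"z":-2.1,"ay":0.184},{"x":5.9,"z":-1.0,"ay":0.184}]'; python3 go.py .415 -.1525 .2
```

```text
t 0.15 p [0.202 0.538 0.205] F [ 0.4    1.27  -0.311] open 0.9997182990894333 q [ 1.06   0.207  1.543 -0.     1.394 -0.15 ]
shift cm [ 44.221   0.546 -57.097] turn [0.001 1.837 0.001] world y-axis etc
 [[ 0.936 -0.001  0.352]
 [-0.352 -0.002  0.936]
 [-0.    -1.    -0.002]]invalid input
```

```bash
python3 -m crank '[{"x":3.7,"y":0,"z":-4.7,"ax":0,"ay":0.184,"az":0,"fingers":-1},{"x":4.5,"y":0,"z":-4.0,"ax":0,"ay":0.184,"az":0,"fingers":-1},{"x":5.1,"y":0,"z":-3.1,"ax":0,"ay":0.184,"az":0,"fingers":-1},{"x":5.6,"y":0,"z":-2.1,"ax":0,"ay":0.184,"az":0,"fingers":-1},{"x":5.9,"y":0,"z":-1.0,"ax":0,"ay":0.184,"az":0,"fingers":-1}]'; python3 go.py .415 -.1525 .2
```

```text
time_s: 0.78
eef_pos: [0.2894, 0.2459, 0.2028]
tool_rot: [-1.33, 1.004, -1.007]
force: [0.2, 0.1, -0.0]
opening: 1.002
t 0.775 p [0.289 0.246 0.203] F [ 0.207  0.103 -0.018] open 1.0020034033279617 q [ 0.478 -0.231  1.98  -0.003  1.395  0.204]
shift cm [41.747  0.414  1.311] turn [0.    0.9   0.004] world y-axis etc
 [[ 0.271 -0.001  0.963]
 [-0.963 -0.004  0.271]
 [ 0.003 -1.    -0.002]]
```

```bash
python3 -m crank '[{"x":6.0,"y":0,"z":0.2,"ax":0,"ay":0.18,"az":0,"fingers":-1},{"x":5.9,"y":0,"z":1.2,"ax":0,"ay":0.18,"az":0,"fingers":-1},{"x":5.5,"y":0,"z":2.3,"ax":0,"ay":0.18,"az":0,"fingers":-1},{"x":5.0,"y":0,"z":3.2,"ax":0,"ay":0.18,"az":0,"fingers":-1},{"x":4.4,"y":0,"z":4.1,"ax":0,"ay":0.18,"az":0,"fingers":-1}]'; python3 go.py .415 -.1525 .2
```

```text
time_s: 1.4
eef_pos: [0.3763, -0.05, 0.2043]
tool_rot: [-0.821, 1.668, -1.677]
force: [0.9, 0.3, -0.2]
opening: 1.002
t 1.4 p [ 0.376 -0.05   0.204] F [ 0.906  0.269 -0.24 ] open 1.0018588872852132 q [-0.36  -0.24   1.983 -0.001  1.392  0.296]
shift cm [5.77  0.485 9.313] turn [-0.006 -0.03  -0.   ] world y-axis etc
 [[-0.609  0.005  0.793]
 [-0.793 -0.003 -0.609]
 [-0.    -1.     0.006]]
```

```bash
python3 -m crank '[{"x":2.9,"y":0,"z":4.7,"ax":0,"ay":-0.03,"az":0,"fingers":-1},{"x":2.7,"y":0,"z":4.6,"ax":0,"ay":0,"az":0,"fingers":-1},{"x":0,"y":0,"z":0,"ax":0,"ay":0,"az":0,"fingers":-1}]'; python3 go.py .415 -.1525 .075; python3 - <<'E'
from cell import ctrl
import cv2
d=ctrl.get_image("wrist");cv2.imwrite("pics/w1.png",d["pixels"][:,:,::-1])
E
```

```text
time_s: 1.78
eef_pos: [0.4179, -0.1578, 0.2045]
tool_rot: [-0.836, 1.652, -1.663]
force: [-0.6, 0.3, 0.5]
opening: 0.999
t 1.775 p [ 0.418 -0.158  0.205] F [-0.554  0.303  0.495] open 0.998888514061531 q [-0.555 -0.078  1.846 -0.     1.368  0.078]
shift cm [-0.247 12.948 -0.63 ] turn [-0.006 -0.007 -0.   ] world y-axis etc
 [[-0.592  0.005  0.806]
 [-0.806 -0.003 -0.592]
 [-0.    -1.     0.006]]
```

View pics/w1.png

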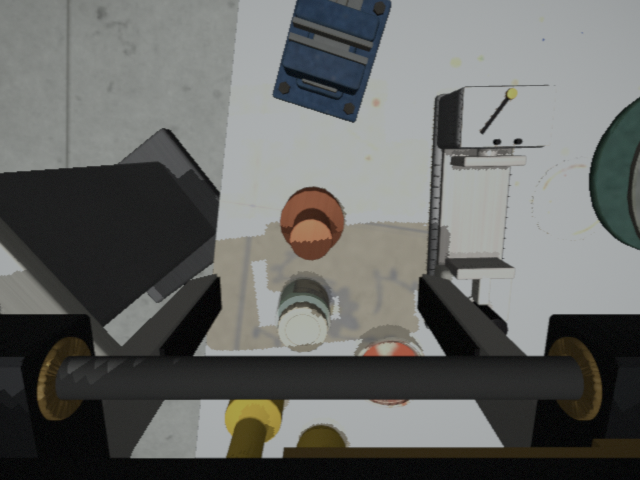

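The wrist view shows the tall blank's top at about (312,237), and the caliper lies parallel to the tool axes. Its anvil edge is at (488,165), jaw plate at (480,259). Next I'll cross-check with wrist rays.

```bash
cat >> h.py <<'E'
def wrist():
    from cell import ctrl
    from scipy.spatial.transform import Rotation as Ro
    s=ctrl.state(); d=ctrl.get_image("wrist"); H=d["hand_eye"]
    Rt=Ro.from_rotvec(s["tool_rot"]).as_matrix(); Rc=Rt@H[:3,:3]; c=Rt@H[:3,3]+s["eef_pos"]
    return dict(pixels=d["pixels"],mtx=d["mtx"],R=Rc.T,t=-Rc.T@c)
E
python3 - <<'E'
from h import *
from cell import ctrl
np.set_printoptions(precision=4,suppress=True)
W=wrist(); np.savez("w1.npz",**W); T=load("top0.npz")
t=lambda x,y:(240+x/3.9,150+y/3.9)
cr=W["pixels"]; hsv=cv2.cvtColor(cr,cv2.COLOR_RGB2HSV)
m=cv2.inRange(hsv,(3,90,150),(16,255,255)); k,l,st,c=cv2.connectedComponentsWithStats(m)
print([(s.tolist(),cc.round(1).tolist()) for s,cc in zip(st[1:],c[1:]) if s[4]>150])
print("tall",onz(W,(312,239),.115),tri(W,(312,239),T,t(87,435)))
print("lid",tri(W,(304,326),T,(303,295)))
print("anvil edge c",onz(W,(488,165),.059),[onz(W,p,.059) for p in((450,165),(525,165))])
print("jaw edge c",onz(W,(480,259),.059),[onz(W,p,.059) for p in((447,259),(513,259))])
print("bed edges",onz(W,(440,210),.022),onz(W,(507,210),.022))
E
```

```text
[([293, 221, 40, 22, 599], [312.3, 231.8])]
tall [ 0.417  -0.1481  0.115 ] (array([ 0.4161, -0.1501,  0.1058]), np.float64(0.0012039214511895503))
lid (array([ 0.3586, -0.2174,  0.0617]), np.float64(0.003949097890924848))
anvil edge c [ 0.5594 -0.1925  0.059 ] [array([ 0.5347, -0.1744,  0.059 ]), array([ 0.5835, -0.2101,  0.059 ])]
jaw edge c [ 0.5138 -0.2563  0.059 ] [array([ 0.4911, -0.2397,  0.059 ]), array([ 0.5364, -0.273 ,  0.059 ])]
bed edges [ 0.5148 -0.2118  0.022 ] [ 0.5646 -0.2483  0.022 ]
```

```bash
python3 -m crank '[{"x":-0.4,"y":1.5,"z":-0.6,"ax":-0.006,"ay":-0.007,"az":0,"fingers":-1},{"x":0,"y":3,"z":0,"ax":0,"ay":0,"az":0,"fingers":-1},{"x":0,"y":0,"z":0,"ax":0,"ay":0,"az":0,"fingers":-1}]'; python3 go.py .416 -.151 .075
```

```text
time_s: 2.25
eef_pos: [0.412, -0.1424, 0.1563]
tool_rot: [-0.852, 1.652, -1.643]
force: [0.2, 0.6, -0.2]
opening: 1.001
t 2.25 p [ 0.412 -0.142  0.156] F [ 0.193  0.553 -0.169] open 1.0012384540207928 q [-0.533 -0.044  1.918  0.002  1.272  0.083]
shift cm [0.489 8.128 0.861] turn [ 0.005  0.009 -0.002] world y-axis etc
 [[-0.579 -0.003  0.816]
 [-0.816  0.004 -0.579]
 [-0.002 -1.    -0.005]]
```

```bash
python3 -m crank '[{"x":0.5,"y":0,"z":0.8,"ax":0,"ay":0,"az":0,"fingers":-1},{"x":0,"y":0,"z":0,"ax":0,"ay":0,"az":0,"fingers":-1}]'; python3 go.py .416 -.151 .075
```

```text
time_s: 2.5
eef_pos: [0.4164, -0.1504, 0.1575]
tool_rot: [-0.853, 1.648, -1.642]
force: [-0.0, -0.5, -0.2]
opening: 0.997
t 2.5 p [ 0.416 -0.15   0.157] F [-0.022 -0.454 -0.194] open 0.9966037145505452 q [-0.544 -0.031  1.903  0.002  1.272  0.069]
shift cm [0.087 8.248 0.023] turn [ 0.003  0.012 -0.002] world y-axis etc
 [[-0.576 -0.001  0.817]
 [-0.817  0.003 -0.576]
 [-0.002 -1.    -0.003]]
```

```bash
python3 -m crank '[{"x":0.1,"y":4,"z":0,"ax":0,"ay":0,"az":0,"fingers":-1},{"x":0,"y":3.5,"z":0,"ax":0,"ay":0,"az":0,"fingers":-1},{"x":0,"y":0,"z":0,"ax":0,"ay":0,"az":0,"fingers":-1}]'; python3 go.py .416 -.151 .075;  python3 - <<'E'
from h import *
W=wrist();cv2.imwrite("pics/w2.png",W["pixels"][:,:,::-1])
E
```

```text
time_s: 2.88
eef_pos: [0.4195, -0.1532, 0.0849]
tool_rot: [-0.847, 1.64, -1.648]
force: [0.6, -0.4, -0.4]
opening: 1.0
t 2.875 p [ 0.42  -0.153  0.085] F [ 0.632 -0.352 -0.371] open 1.0000781159741698 q [-0.546  0.072  1.968  0.003  1.095  0.067]
shift cm [ 0.025  0.99  -0.42 ] turn [-0.006  0.012 -0.003] world y-axis etc
 [[-0.576  0.007  0.817]
 [-0.817 -0.001 -0.576]
 [-0.003 -1.     0.006]]
```

View pics/w2.png

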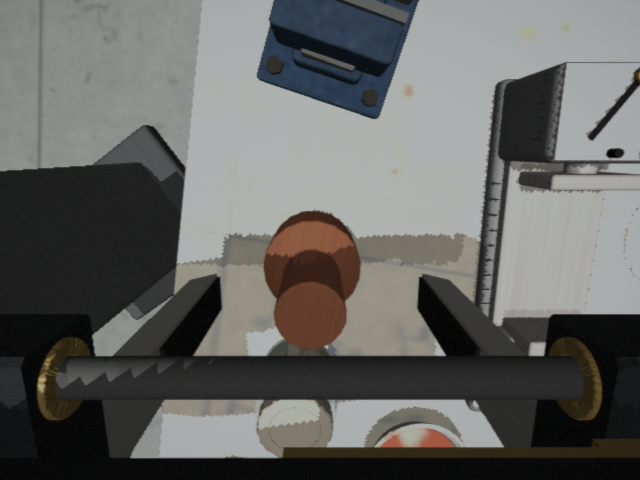

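The wrist view shows the blank's top at (311,314), between the fingers. I'll check it along u.

```bash
python3 - <<'E'
from h import *
from cell import ctrl
W=wrist(); p=onz(W,(311,314),.115); print(p,p-ctrl.state()["eef_pos"]); print(proj(W,[.4195,-.1532,.115]))
E
python3 -m crank '[{"x":0,"y":1,"z":-0.3,"ax":-0.006,"ay":0.01,"az":0,"fingers":-1},{"x":0,"y":0,"z":0,"ax":0,"ay":0,"az":0,"fingers":-1}]'; python3 go.py .416 -.151 .075
```

```text
[ 0.41857597 -0.15073424  0.115     ] [-0.00334801  0.00385731  0.02746503]
[316.33439004 317.3581941 ]
time_s: 3.22
eef_pos: [0.4217, -0.1541, 0.0799]
tool_rot: [-0.836, 1.642, -1.658]
force: [-0.6, -0.3, 0.1]
opening: 1.002
t 3.225 p [ 0.422 -0.154  0.08 ] F [-0.552 -0.303  0.102] open 1.001956905327592 q [-0.546  0.081  1.97   0.003  1.078  0.077]
shift cm [ 0.081  0.482 -0.65 ] turn [-0.012  0.001 -0.004] world y-axis etc
 [[-0.585  0.012  0.811]
 [-0.811 -0.004 -0.585]
 [-0.004 -1.     0.012]]
```

```bash
python3 -m crank '[{"x":0,"y":0.5,"z":-0.5,"ax":-0.015,"ay":0,"az":0,"fingers":-1},{"x":0,"y":0,"z":0,"ax":0,"ay":0,"az":0,"fingers":-1}]'; python3 go.py .4185 -.151 .075
```

```text
time_s: 3.48
eef_pos: [0.4182, -0.1514, 0.0755]
tool_rot: [-0.843, 1.655, -1.648]
force: [-0.7, -0.3, -0.5]
opening: 0.998
t 3.475 p [ 0.418 -0.151  0.076] F [-0.702 -0.335 -0.482] open 0.998332693476732 q [-0.546  0.089  1.973  0.005  1.082  0.077]
shift cm [-0.054  0.054  0.003] turn [ 0.002  0.001 -0.004] world y-axis etc
 [[-0.585  0.001  0.811]
 [-0.811  0.005 -0.585]
 [-0.004 -1.    -0.002]]
```

Well aligned, so I close the fingers.

```bash
python3 -m crank '[{"x":0,"y":0,"z":0,"ax":0,"ay":0,"az":0,"fingers":1},{"x":0,"y":0,"z":0,"ax":0,"ay":0,"az":0,"fingers":1},{"x":0,"y":0,"z":0,"ax":0,"ay":0,"az":0,"fingers":1},{"x":0,"y":0,"z":0,"ax":0,"ay":0,"az":0,"fingers":1},{"x":0,"y":0,"z":0,"ax":0,"ay":0,"az":0,"fingers":1}]'; python3 -m crank '[{"x":0,"y":0,"z":0,"ax":0,"ay":0,"az":0,"fingers":1},{"x":0,"y":0,"z":0,"ax":0,"ay":0,"az":0,"fingers":1}]'; python3 go.py .4185 -.151 .18
```

```text
time_s: 4.1
eef_pos: [0.4184, -0.1516, 0.0758]
tool_rot: [-0.843, 1.655, -1.649]
force: [0.5, 0.7, 0.4]
opening: 0.511
time_s: 4.35
eef_pos: [0.4181, -0.1514, 0.0756]
tool_rot: [-0.843, 1.656, -1.648]
force: [0.2, 0.1, -0.6]
opening: 0.319
t 4.35 p [ 0.418 -0.151  0.076] F [ 0.164  0.136 -0.567] open 0.3194000121195366 q [-0.546  0.089  1.973  0.005  1.082  0.077]
shift cm [ -0.095 -10.435  -0.016] turn [ 0.002  0.001 -0.004] world y-axis etc
 [[-0.585  0.     0.811]
 [-0.811  0.005 -0.585]
 [-0.004 -1.    -0.002]]
```

Opening 0.319 is 30 mm, the neck. Now I lift.

```bash
python3 -m crank '[{"x":0,"y":0,"z":0,"ax":0,"ay":0,"az":0,"fingers":1},{"x":0,"y":-1.5,"z":0,"ax":0,"ay":0,"az":0,"fingers":1},{"x":0,"y":-3,"z":0,"ax":0,"ay":0,"az":0,"fingers":1},{"x":0,"y":-3,"z":0,"ax":0,"ay":0,"az":0,"fingers":1},{"x":0,"y":-3,"z":0,"ax":0,"ay":0,"az":0,"fingers":1}]'; python3 go.py .537 -.237 .18
```

```text
time_s: 4.97
eef_pos: [0.4149, -0.15, 0.1818]
tool_rot: [-0.848, 1.664, -1.642]
force: [1.2, -0.0, -2.1]
opening: 0.315
t 4.975 p [ 0.415 -0.15   0.182] F [ 1.207 -0.04  -2.114] open 0.31455633513603576 q [-0.547 -0.055  1.873  0.004  1.335  0.077]
shift cm [-0.084  0.009 14.993] turn [ 0.011  0.001 -0.003] world y-axis etc
 [[-0.585 -0.007  0.811]
 [-0.811  0.009 -0.585]
 [-0.003 -1.    -0.011]]
```

```bash
python3 -m crank '[{"x":0,"y":-0.3,"z":2.5,"ax":0.01,"ay":0,"az":0,"fingers":1},{"x":0,"y":0,"z":4,"ax":0,"ay":0,"az":0,"fingers":1},{"x":0,"y":0,"z":4,"ax":0,"ay":0,"az":0,"fingers":1},{"x":0,"y":0,"z":3.5,"ax":0,"ay":0,"az":0,"fingers":1},{"x":0,"y":0,"z":0,"ax":0,"ay":0,"az":0,"fingers":1}]'; python3 go.py .537 -.237 .18;  python3 - <<'E'
from h import *
W=wrist();np.savez("w3.npz",**W)
from cell import ctrl
d=ctrl.get_image("top");np.savez("top3.npz",**d)
cv2.imwrite("pics/w3.png",np.hstack([W["pixels"][:300,200:600],cv2.resize(d["pixels"][140:260,240:400],(400,300),interpolation=cv2.INTER_CUBIC)])[:,:,::-1])
E
```

```text
time_s: 5.6
eef_pos: [0.5332, -0.2349, 0.1923]
tool_rot: [-0.839, 1.645, -1.655]
force: [-0.0, 0.3, -2.1]
opening: 0.315
t 5.6 p [ 0.533 -0.235  0.192] F [-0.032  0.284 -2.067] open 0.31516104419181123 q [-0.565  0.227  1.544  0.004  1.362  0.058]
shift cm [-0.043  1.235  0.422] turn [-0.008  0.002 -0.004] world y-axis etc
 [[-0.584  0.009  0.811]
 [-0.812 -0.001 -0.584]
 [-0.004 -1.     0.008]]
```

View pics/w3.png

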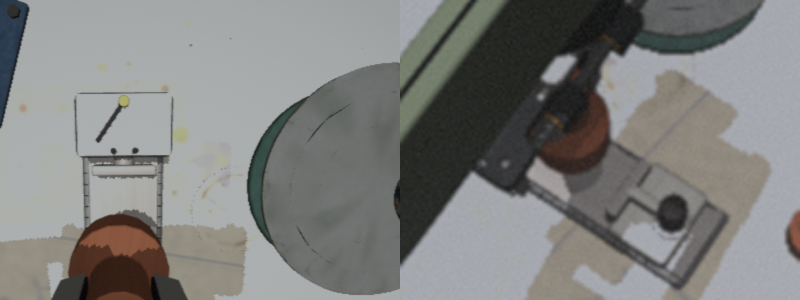

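The left panel is the wrist view: head front edge at panel (77–172,157), anvil plate (91–158, 164–176), bed below. The blank hangs over the bed.

```bash
python3 - <<'E'
from h import *
np.set_printoptions(precision=4,suppress=True)
W=load("w3.npz");U=np.array([np.cos(.945),np.sin(.945)]);L=np.array([-U[1],U[0]])
o=np.array([.537,-.237])
def q(n,p,z):
    X=onz(W,p,z)[:2]; print(n,X,"along",(X-o)@U,"lat",(X-o)@L)
for x in(277,372): q("headfront",(x,157),.073);q("headback",(x,94),.073)
for x in(291,358): q("anvil",(x,176),.059)
for x in(284,361): q("bed",(x,200),.022)
E
```

```text
headfront [ 0.5447 -0.1669] along 0.06127762402951645 lat 0.03480982873211289
headback [ 0.5711 -0.1321] along 0.10503920666156903 lat 0.03381739061619282
headfront [ 0.6014 -0.2079] along 0.06136774820973008 lat -0.035165669612963635
headback [ 0.626  -0.1715] along 0.10519999136108982 lat -0.03377696877447018
anvil [ 0.5436 -0.1842] along 0.04662713021426721 lat 0.025588876516080522
anvil [ 0.5859 -0.2148] along 0.04667640798782934 lat -0.026626081968361304
bed [ 0.5229 -0.1979] along 0.023450251364015934 lat 0.03437865611575021
bed [ 0.578  -0.2377] along 0.023484141165321916 lat -0.03363587329892526
```

```bash
python3 -m crank '[{"x":-0.4,"y":3,"z":0.4,"ax":-0.008,"ay":0,"az":-0.004,"fingers":1},{"x":0,"y":3,"z":0,"ax":0,"ay":0,"az":0,"fingers":1},{"x":0,"y":0,"z":0,"ax":0,"ay":0,"az":0,"fingers":1}]'; python3 go.py .5393 -.2338 .098
```

```text
time_s: 6.08
eef_pos: [0.5348, -0.2299, 0.1322]
tool_rot: [-0.849, 1.655, -1.649]
force: [-0.5, 1.1, -2.8]
opening: 0.314
t 6.075 p [ 0.535 -0.23   0.132] F [-0.468  1.136 -2.761] open 0.31404838244447936 q [-0.555  0.293  1.594  0.     1.259  0.068]
shift cm [0.055 3.417 0.603] turn [0.004 0.003 0.   ] world y-axis etc
 [[-0.583 -0.003  0.812]
 [-0.812  0.002 -0.583]
 [ 0.    -1.    -0.004]]
```

```bash
python3 -m crank '[{"x":0.1,"y":1.5,"z":0.6,"ax":0.003,"ay":0,"az":0,"fingers":1},{"x":0,"y":1.2,"z":0,"ax":0,"ay":0,"az":0,"fingers":1},{"x":0,"y":0,"z":0,"ax":0,"ay":0,"az":0,"fingers":1}]'; python3 go.py .5393 -.2338 .098;  python3 - <<'E'
from h import *
W=wrist();np.savez("w4.npz",**W)
from cell import ctrl
d=ctrl.get_image("scene");np.savez("s4.npz",**d)
cv2.imwrite("pics/w4.png",np.hstack([W["pixels"][80:380,150:550],cv2.resize(d["pixels"][170:290,240:400],(400,300),interpolation=cv2.INTER_CUBIC)])[:,:,::-1])
E
```

```text
time_s: 6.45
eef_pos: [0.5401, -0.2348, 0.1066]
tool_rot: [-0.846, 1.648, -1.653]
force: [-0.0, -0.5, -2.7]
opening: 0.315
t 6.45 p [ 0.54  -0.235  0.107] F [-0.    -0.468 -2.684] open 0.3152061351259333 q [-0.557  0.33   1.602 -0.     1.206  0.065]
shift cm [-0.031  0.864 -0.126] turn [-0.004  0.003 -0.   ] world y-axis etc
 [[-0.583  0.003  0.813]
 [-0.813 -0.002 -0.583]
 [-0.    -1.     0.004]]
```

View pics/w4.png

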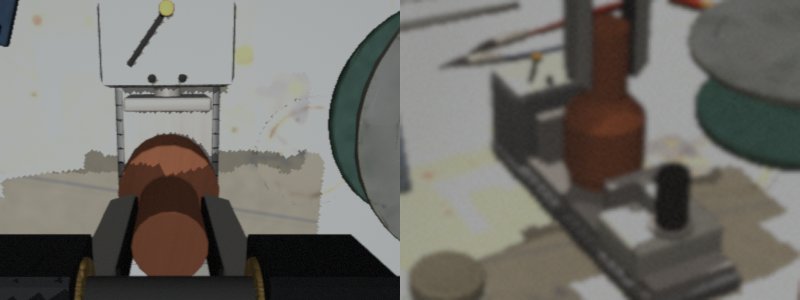

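Wrist panel: the blank is laterally centred on the anvil (168 vs 168 px), and its far rim is at panel row 137 against the anvil edge at 108. I'll check that gap.

```bash
python3 - <<'E'
from h import *
W=load("w4.npz");U=np.array([np.cos(.945),np.sin(.945)]);o=np.array([.5401,-.2348])
for n,p,z in[("anvil",(318,189),.059),("rim",(318,217),.079),("rim",(318,217),.06),("top",(320,325),.146)]: print(n,(onz(W,p,z)[:2]-o)@U)
E
```

```text
anvil 0.04488601512023414
rim 0.032098346882726045
rim 0.02891280971890314
top 0.0016238852819516548
```

```bash
python3 -m crank '[{"x":0,"y":0.7,"z":-0.1,"ax":-0.004,"ay":0,"az":0,"fingers":1},{"x":0,"y":0,"z":0,"ax":0,"ay":0,"az":0,"fingers":1}]'; python3 go.py .5393 -.2338 .0975
```

```text
time_s: 6.8
eef_pos: [0.5407, -0.2351, 0.1013]
tool_rot: [-0.845, 1.648, -1.653]
force: [0.6, 0.4, -2.6]
opening: 0.312
t 6.8 p [ 0.541 -0.235  0.101] F [ 0.598  0.433 -2.645] open 0.31234416236201745 q [-0.557  0.338  1.604  0.     1.196  0.065]
shift cm [-0.018  0.38  -0.192] turn [-0.003  0.003 -0.001] world y-axis etc
 [[-0.583  0.003  0.812]
 [-0.813 -0.001 -0.583]
 [-0.001 -1.     0.003]]
```

```bash
python3 -m crank '[{"x":0,"y":0.35,"z":-0.1,"ax":-0.003,"ay":0,"az":0,"fingers":1},{"x":0,"y":0,"z":0,"ax":0,"ay":0,"az":0,"fingers":1}]'; python3 go.py .5393 -.2338 .0975
```

```text
time_s: 7.05
eef_pos: [0.5403, -0.2347, 0.0981]
tool_rot: [-0.846, 1.65, -1.652]
force: [0.8, 0.2, -2.2]
opening: 0.314
t 7.05 p [ 0.54  -0.235  0.098] F [ 0.759  0.179 -2.152] open 0.31431890607216983 q [-0.557  0.342  1.606  0.001  1.192  0.065]
shift cm [-0.015  0.058 -0.138] turn [-0.001  0.003 -0.001] world y-axis etc
 [[-0.583  0.001  0.813]
 [-0.813 -0.    -0.583]
 [-0.001 -1.     0.001]]
```

Still carrying the weight, so I go lower in small steps.

```bash
python3 -m crank '[{"x":0,"y":0.15,"z":0,"ax":0,"ay":0,"az":0,"fingers":1},{"x":0,"y":0,"z":0,"ax":0,"ay":0,"az":0,"fingers":1}]'; python3 go.py .5393 -.2338 .0975|head -1;  python3 -m crank '[{"x":0,"y":0.1,"z":0,"ax":0,"ay":0,"az":0,"fingers":1},{"x":0,"y":0,"z":0,"ax":0,"ay":0,"az":0,"fingers":1}]'
```

```text
time_s: 7.3
eef_pos: [0.5408, -0.2351, 0.0978]
tool_rot: [-0.846, 1.649, -1.652]
force: [0.8, 0.0, -2.4]
opening: 0.313
t 7.3 p [ 0.541 -0.235  0.098] F [ 0.803  0.031 -2.378] open 0.3133896766169517 q [-0.557  0.342  1.606  0.     1.191  0.065]
time_s: 7.55
eef_pos: [0.5409, -0.2352, 0.0977]
tool_rot: [-0.846, 1.648, -1.653]
force: [-0.9, 0.4, -2.0]
opening: 0.313
```

```bash
python3 -m crank '[{"x":0,"y":0.3,"z":0,"ax":0,"ay":0,"az":0,"fingers":1},{"x":0,"y":0,"z":0,"ax":0,"ay":0,"az":0,"fingers":1}]'
```

```text
time_s: 7.8
eef_pos: [0.5415, -0.2355, 0.0979]
tool_rot: [-0.845, 1.647, -1.653]
force: [-0.4, -0.3, -2.9]
opening: 0.314
```

```bash
python3 -m crank '[{"x":0,"y":0.4,"z":0,"ax":0,"ay":0,"az":0,"fingers":1}]';python3 -m crank '[{"x":0,"y":0.4,"z":0,"ax":0,"ay":0,"az":0,"fingers":1}]'
```

```text
time_s: 7.92
eef_pos: [0.5421, -0.236, 0.0974]
tool_rot: [-0.845, 1.646, -1.654]
force: [-9.1, 4.6, 30.9]
opening: 0.314
time_s: 8.05
eef_pos: [0.5421, -0.236, 0.0974]
tool_rot: [-0.846, 1.646, -1.654]
force: [-10.1, 4.7, 24.5]
opening: 0.315
```

Seated on the bed. I release it.

```bash
python3 -m crank '[{"x":0,"y":0,"z":0,"ax":0,"ay":0,"az":0,"fingers":1},{"x":0,"y":-0.1,"z":0,"ax":0,"ay":0,"az":0,"fingers":-1},{"x":0,"y":0,"z":0,"ax":0,"ay":0,"az":0,"fingers":-1},{"x":0,"y":0,"z":0,"ax":0,"ay":0,"az":0,"fingers":-1},{"x":0,"y":0,"z":0,"ax":0,"ay":0,"az":0,"fingers":-1}]'; python3 -m crank '[{"x":0,"y":0,"z":0,"ax":0,"ay":0,"az":0,"fingers":-1},{"x":0,"y":0,"z":0,"ax":0,"ay":0,"az":0,"fingers":-1},{"x":0,"y":-3,"z":0,"ax":0,"ay":0,"az":0,"fingers":-1},{"x":0,"y":-4,"z":0,"ax":0,"ay":0,"az":0,"fingers":-1},{"x":0,"y":-4,"z":0,"ax":0,"ay":0,"az":0,"fingers":-1}]'; python3 go.py .488 -.307 .2
```

```text
time_s: 8.68
eef_pos: [0.5426, -0.2362, 0.0974]
tool_rot: [-0.845, 1.645, -1.654]
force: [-0.7, 0.2, -0.3]
opening: 0.704
time_s: 9.3
eef_pos: [0.539, -0.2341, 0.2046]
tool_rot: [-0.851, 1.656, -1.647]
force: [0.1, 0.3, -0.1]
opening: 0.999
t 9.3 p [ 0.539 -0.234  0.205] F [ 0.121  0.256 -0.149] open 0.9987343022936843 q [-0.557  0.238  1.505 -0.     1.404  0.065]
shift cm [8.897 0.464 0.105] turn [0.006 0.004 0.001] world y-axis etc
 [[-0.583 -0.005  0.813]
 [-0.813  0.003 -0.583]
 [ 0.001 -1.    -0.006]]
```

```bash
python3 -m crank '[{"x":3,"y":0,"z":0,"ax":0,"ay":0,"az":0,"fingers":-1},{"x":4,"y":0,"z":0.1,"ax":0,"ay":0,"az":0,"fingers":-1},{"x":1.9,"y":0,"z":0,"ax":0,"ay":0,"az":0,"fingers":-1},{"x":0,"y":0,"z":0,"ax":0,"ay":0,"az":0,"fingers":-1}]'; python3 go.py .488 -.307 .06;  python3 - <<'E'
from h import *
W=wrist();np.savez("w5.npz",**W)
from cell import ctrl
d=ctrl.get_image("scene");np.savez("s5.npz",**d)
cv2.imwrite("pics/w5.png",np.hstack([W["pixels"][80:380,150:550],cv2.resize(d["pixels"][170:290,240:400],(400,300),interpolation=cv2.INTER_CUBIC)])[:,:,::-1])
print(proj(W,[.4874,-.3071,.086]))
E
```

```text
time_s: 9.8
eef_pos: [0.4902, -0.3098, 0.2105]
tool_rot: [-0.846, 1.645, -1.653]
force: [0.1, 0.4, -0.1]
opening: 1.002
t 9.8 p [ 0.49 -0.31  0.21] F [ 0.088  0.395 -0.144] open 1.0017829494290924 q [-0.713  0.209  1.528  0.001  1.399 -0.093]
shift cm [-0.093 15.047 -0.42 ] turn [-0.005  0.006 -0.   ] world y-axis etc
 [[-0.581  0.005  0.814]
 [-0.814 -0.003 -0.581]
 [-0.    -1.     0.005]]
[313.84565359 236.29055528]
```

View pics/w5.png

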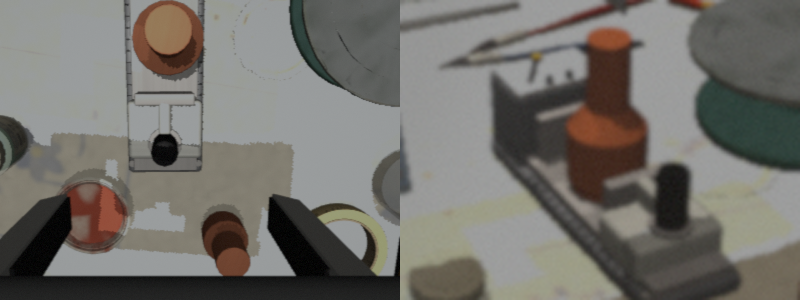

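The blank stands free on the bed. In the wrist panel the post top is at (165,154), which is px (315,234) and agrees with the predicted (314,236). Now I lower onto the post.

```bash
python3 -m crank '[{"x":-0.1,"y":4,"z":-0.4,"ax":-0.005,"ay":0.006,"az":0,"fingers":-1},{"x":0,"y":4,"z":0,"ax":0,"ay":0,"az":0,"fingers":-1},{"x":0,"y":2.5,"z":0,"ax":0,"ay":0,"az":0,"fingers":-1},{"x":0,"y":0,"z":0,"ax":0,"ay":0,"az":0,"fingers":-1}]'; python3 go.py .4876 -.3072 .058
```

```text
time_s: 10.4
eef_pos: [0.4919, -0.3012, 0.1028]
tool_rot: [-0.847, 1.648, -1.647]
force: [-0.6, 0.2, 0.2]
opening: 1.0
t 10.4 p [ 0.492 -0.301  0.103] F [-0.601  0.188  0.237] open 1.0000357799504085 q [-0.701  0.312  1.635  0.003  1.194 -0.084]
shift cm [ 0.754  4.481 -0.009] turn [-0.001  0.007 -0.003] world y-axis etc
 [[-0.58   0.003  0.815]
 [-0.815  0.002 -0.58 ]
 [-0.003 -1.     0.001]]
```

```bash
python3 -m crank '[{"x":0.7,"y":0,"z":0,"ax":0,"ay":0.005,"az":0,"fingers":-1},{"x":0,"y":2.5,"z":0,"ax":0,"ay":0,"az":0,"fingers":-1},{"x":0,"y":1.8,"z":0,"ax":0,"ay":0,"az":0,"fingers":-1},{"x":0,"y":0,"z":0,"ax":0,"ay":0,"az":0,"fingers":-1}]'; python3 go.py .4876 -.3072 .058
```

```text
time_s: 10.9
eef_pos: [0.4919, -0.3093, 0.0641]
tool_rot: [-0.84, 1.641, -1.657]
force: [-0.8, -0.7, -0.5]
opening: 0.999
t 10.9 p [ 0.492 -0.309  0.064] F [-0.843 -0.722 -0.497] open 0.998579057488114 q [-0.712  0.364  1.657  0.004  1.111 -0.091]
shift cm [ 0.082  0.607 -0.479] turn [-0.011  0.004 -0.002] world y-axis etc
 [[-0.583  0.01   0.813]
 [-0.813 -0.004 -0.583]
 [-0.002 -1.     0.011]]
```

```bash
python3 -m crank '[{"x":0,"y":0.5,"z":-0.4,"ax":-0.01,"ay":0,"az":0,"fingers":-1},{"x":0,"y":0,"z":0,"ax":0,"ay":0,"az":0,"fingers":-1}]'; python3 go.py .4876 -.3072 .058; python3 - <<'E'
from cell import ctrl
import numpy as np
for n in("top","scene","wrist"):np.savez(n+"6.npz",**ctrl.get_image(n))
E
```

```text
time_s: 11.15
eef_pos: [0.4895, -0.3079, 0.0606]
tool_rot: [-0.844, 1.649, -1.652]
force: [-1.3, -1.1, -0.1]
opening: 1.002
t 11.15 p [ 0.49  -0.308  0.061] F [-1.335 -1.109 -0.131] open 1.0020745283912684 q [-0.712  0.368  1.659  0.003  1.111 -0.091]
shift cm [ 0.06   0.26  -0.198] turn [-0.003  0.003 -0.002] world y-axis etc
 [[-0.583  0.004  0.812]
 [-0.812 -0.    -0.583]
 [-0.002 -1.     0.003]]
```

```bash
python3 -m crank '[{"x":0,"y":0.1,"z":-0.1,"ax":0,"ay":0,"az":0,"fingers":1},{"x":0,"y":0,"z":0,"ax":0,"ay":0,"az":0,"fingers":1},{"x":0,"y":0,"z":0,"ax":0,"ay":0,"az":0,"fingers":1},{"x":0,"y":0,"z":0,"ax":0,"ay":0,"az":0,"fingers":1},{"x":0,"y":0,"z":0,"ax":0,"ay":0,"az":0,"fingers":1}]'; python3 -m crank '[{"x":0,"y":0,"z":0,"ax":0,"ay":0,"az":0,"fingers":1},{"x":0,"y":0,"z":0,"ax":0,"ay":0,"az":0,"fingers":1},{"x":0,"y":0,"z":0,"ax":0,"ay":0,"az":0,"fingers":1},{"x":0,"y":0,"z":0,"ax":0,"ay":0,"az":0,"fingers":1}]'; python3 go.py .4876 -.3072 .058; python3 - <<'E'
from cell import ctrl
import numpy as np,cv2
o=[]
for n,(x,y,w,h) in {"wrist":(150,0,400,300),"top":(250,150,120,90)}.items():
    d=ctrl.get_image(n);np.savez(n+"7.npz",**d); o.append(cv2.resize(d["pixels"][y:y+h,x:x+w],(400,300),interpolation=cv2.INTER_CUBIC))
cv2.imwrite("pics/c7.png",np.hstack(o)[:,:,::-1])
E
```

```text
time_s: 11.92
eef_pos: [0.4896, -0.3079, 0.0607]
tool_rot: [-0.843, 1.646, -1.654]
force: [0.8, 0.2, -0.8]
opening: 0.503
time_s: 12.42
eef_pos: [0.4883, -0.307, 0.0605]
tool_rot: [-0.845, 1.649, -1.651]
force: [0.1, -0.7, 0.8]
opening: 0.231
t 12.425 p [ 0.488 -0.307  0.06 ] F [ 0.052 -0.689  0.839] open 0.23135610136463888 q [-0.712  0.366  1.662  0.002  1.111 -0.091]
shift cm [ 0.055  0.247 -0.046] turn [-0.002  0.004 -0.002] world y-axis etc
 [[-0.583  0.003  0.813]
 [-0.813  0.    -0.583]
 [-0.002 -1.     0.002]]
```

View pics/c7.png

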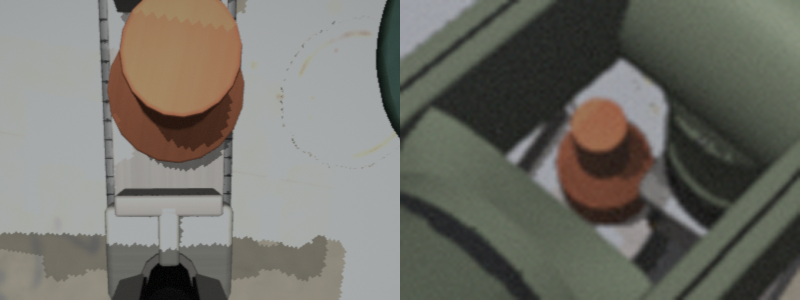

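The post is gripped (opening 22 mm). Wrist panel: blank ahead of the jaw plate with a visible gap; needle not visible from here. I push in slow steps and check the scene camera.

```bash
python3 -m crank '[{"x":-0.4,"y":0,"z":0,"ax":0,"ay":0,"az":0,"fingers":1},{"x":-0.4,"y":0,"z":0,"ax":0,"ay":0,"az":0,"fingers":1},{"x":-0.4,"y":0,"z":0,"ax":0,"ay":0,"az":0,"fingers":1},{"x":0,"y":0,"z":0,"ax":0,"ay":0,"az":0,"fingers":1}]'; cat > look.py <<'E'
import sys
from h import *
from cell import ctrl
from go import U
s=ctrl.state(); print("s along mm",1000*(s["eef_pos"]-[.4883,-.307,.06])@U,"F along",s["force"]@U,"z",s["eef_pos"][2],"open",s["opening"],s["time_s"])
i=sys.argv[1]; o=[]
for n,(x,y,w,h) in {"wrist":(150,0,400,300),"scene":(260,170,80,60)}.items():
    d=ctrl.get_image(n);np.savez(n+i+".npz",**d); o.append(cv2.resize(d["pixels"][y:y+h,x:x+w],(400,300),interpolation=cv2.INTER_CUBIC))
cv2.imwrite(f"pics/l{i}.png",np.hstack(o)[:,:,::-1])
g=np.load(f"wrist{i}.npz")["pixels"]; m=cv2.inRange(cv2.cvtColor(g,cv2.COLOR_RGB2HSV),(3,90,30),(18,255,255)); m[:,:240]=0; m[:,420:]=0; m[200:]=0
print("blank bottom row in wrist",np.where(m.sum(1)>255*5)[0].max())
E
python3 look.py 8
```

```text
time_s: 13.02
eef_pos: [0.4904, -0.304, 0.0605]
tool_rot: [-0.86, 1.648, -1.66]
force: [0.0, 2.7, 0.9]
opening: 0.229
s along mm 3.6656763031971105 F along 2.225081102951558 z 0.06047306445665128 open 0.22911317797042838 13.025
blank bottom row in wrist 171
```

```bash
python3 -m crank '[{"x":-0.7,"y":0,"z":0,"ax":0,"ay":0,"az":0,"fingers":1},{"x":-0.7,"y":0,"z":0,"ax":0,"ay":0,"az":0,"fingers":1},{"x":-0.7,"y":0,"z":0,"ax":0,"ay":0,"az":0,"fingers":1}]'; python3 look.py 9; python3 - <<'E'
from h import *
a=[cv2.cvtColor(load(f"wrist{i}.npz")["pixels"],cv2.COLOR_RGB2GRAY) for i in "789"]
T=a[0][185:240,250:400]
for g in a: print(cv2.minMaxLoc(cv2.matchTemplate(g[:,200:450],T,cv2.TM_CCOEFF_NORMED))[1::2])
E
```

```text
time_s: 13.5
eef_pos: [0.4979, -0.2934, 0.0605]
tool_rot: [-0.878, 1.644, -1.669]
force: [-8.6, -7.5, 1.8]
opening: 0.231
s along mm 16.640136496383285 F along -11.174871521902354 z 0.0605221063598341 open 0.2307379325634531 13.5
blank bottom row in wrist 196
(1.0, (50, 185))
(0.9147992134094238, (50, 184))
(0.6668521165847778, (50, 185))
```

```bash
python3 - <<'E'
from h import *
from go import U
from scipy.spatial.transform import Rotation as Ro
def W(i,p,r):
    d=load(f"wrist{i}.npz");H=d["hand_eye"];Rt=Ro.from_rotvec(r).as_matrix();Rc=Rt@H[:3,:3];c=Rt@H[:3,3]+p
    return dict(mtx=d["mtx"],R=Rc.T,t=-Rc.T@c)
p=np.array([.4883,-.307,.0605]);w=W(7,p,[-.845,1.649,-1.651])
for n,r,z in[("blank rim",162,.070),("jaw edge",189,.059),("jaw edge",196,.059),("blank top bottom edge",115,.137),("post front",250,.086)]: print(n,(onz(w,(325,r),z)-p)@U)
p=np.array([.4979,-.2934,.0605]);w=W(9,p,[-.878,1.644,-1.669])
for n,r,z in[("blank rim",196,.070)]: print(n,(onz(w,(325,r),z)-p)@U)
print(proj(w,[.5593,-.2,.07]))
E
python3 go.py .5 -.29 .06
```

```text
blank rim 0.06165107494682452
jaw edge 0.04931490777793149
jaw edge 0.04613721491873518
blank top bottom edge 0.0750051144681112
post front 0.02755474696744651
blank rim 0.047859048350678404
[308.776  29.82 ]
t 13.6 p [ 0.498 -0.293  0.061] F [-7.409 -6.008  1.515] open 0.2287780546851665 q [-0.664  0.372  1.655 -0.032  1.114 -0.031]
shift cm [-0.339  0.044 -0.028] turn [0.    0.006 0.028] world y-axis etc
 [[-0.58  -0.017  0.814]
 [-0.814 -0.023 -0.581]
 [ 0.028 -1.    -0.   ]]
```

View pics/l9.png

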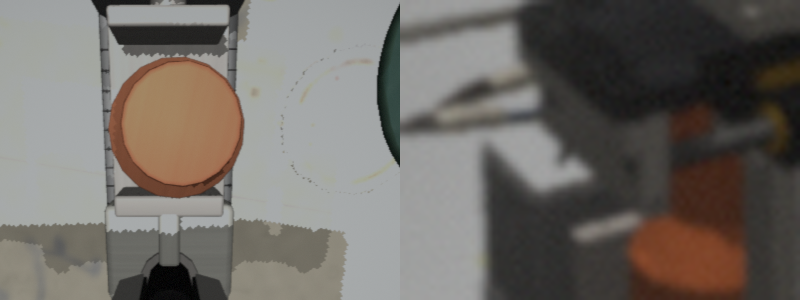

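The wrist view shows the blank nearly at or touching the jaw plate (row ~196), with the anvil plate's face edge at row ~25. The scene view of the needle is blocked. From this one picture I can compute the remaining gap.

```bash
cat >> h.py <<'E'
def wp(i,p,r):
    from scipy.spatial.transform import Rotation as Ro
    d=load(f"wrist{i}.npz");H=d["hand_eye"];Rt=Ro.from_rotvec(r).as_matrix();Rc=Rt@H[:3,:3];c=Rt@H[:3,3]+np.array(p)
    return dict(pixels=d["pixels"],mtx=d["mtx"],R=Rc.T,t=-Rc.T@c)
E
python3 - <<'E'
from h import *
from go import U
p=[.4979,-.2934,.0605];w=wp(9,p,[-.878,1.644,-1.669])
X=lambda r,z,c=318:(onz(w,(c,r),z)-p)@U*1000
a,j=X(25,.059),X(196,.059); print("anvil",a,"jaw",j,"gap",a-j)
L=lambda c,r,z:onz(w,(c,r),z)
print("plate widths",np.linalg.norm(L(257,25,.059)-L(379,25,.059)),np.linalg.norm(L(265,196,.059)-L(373,196,.059)))
print("rows px/mm",(196-25)/(a-j))
g=cv2.cvtColor(w["pixels"],cv2.COLOR_RGB2GRAY)[:,285:350].mean(1); print(g[:60:2].round()); print(g[180:230:2].round())
E
```

```text
anvil 116.04785863286668 jaw 46.25041716070777 gap 69.79744147215891
plate widths 0.0496374263727971 0.04887133083910936
rows px/mm 2.4499465366249735
[ 68.  78.  96. 151. 163. 163. 163. 163. 163. 164. 164. 158. 118.  53.
  35.  34.  35.  35.  35.  34.  35.  35.  48.  88.  88.  88.  89. 114.
 148. 130.]
[106.  99.  81.  74.  74.  72.  71.  68. 104. 156. 166. 164. 162. 160.
 158. 156. 154. 152. 137. 166. 165. 165. 166. 161. 150.]
```

```bash
python3 -m crank '[{"x":-0.7,"y":0,"z":0,"ax":0,"ay":0,"az":0.015,"fingers":1},{"x":-0.6,"y":0,"z":0,"ax":0,"ay":0,"az":0.015,"fingers":1},{"x":0,"y":0,"z":0,"ax":0,"ay":0,"az":0,"fingers":1}]'; python3 look.py 10; cat > gap.py <<'E'
import sys
from h import *
from go import U
from cell import ctrl
s=ctrl.state(); i=sys.argv[1]; p=s["eef_pos"]; w=wp(i,p,s["tool_rot"])
g=cv2.cvtColor(w["pixels"],cv2.COLOR_RGB2GRAY)[:,285:350].astype(float).mean(1)
gr=np.diff(cv2.GaussianBlur(g[:,None],(1,5),0)[:,0]); print("falls",[(k,round(gr[k],0)) for k in range(1,150) if gr[k]<-8 and gr[k]==gr[max(0,k-3):k+4].min()],"rises",[(k,round(gr[k])) for k in range(1,220) if gr[k]>8 and gr[k]==gr[max(0,k-3):k+4].max()])
E
python3 gap.py 10
```

```text
time_s: 13.98
eef_pos: [0.5019, -0.2878, 0.0605]
tool_rot: [-0.861, 1.647, -1.655]
force: [0.7, 3.6, 1.7]
opening: 0.227
s along mm 23.5322926256841 F along 3.328150845892402 z 0.06049241641112156 open 0.22729979413069396 13.975
blank bottom row in wrist 196
falls [(44, np.float64(-29.0))] rises [(15, 9), (25, 23), (56, 13), (196, 26), (216, 9)]
```

```bash
python3 -m crank '[{"x":-0.7,"y":0,"z":0,"ax":0,"ay":0,"az":0.01,"fingers":1},{"x":-0.6,"y":0,"z":0,"ax":0,"ay":0,"az":0.01,"fingers":1},{"x":0,"y":0,"z":0,"ax":0,"ay":0,"az":0,"fingers":1}]'; python3 look.py 11; python3 gap.py 11
```

```text
time_s: 14.45
eef_pos: [0.5058, -0.2822, 0.0605]
tool_rot: [-0.857, 1.647, -1.648]
force: [-0.7, 2.4, 0.7]
opening: 0.226
s along mm 30.35301078000981 F along 1.5217520375829667 z 0.060511264193737827 open 0.22621691755963913 14.45
blank bottom row in wrist 196
falls [(10, np.float64(-32.0)), (60, np.float64(-8.0))] rises [(6, 11), (33, 10), (42, 24), (196, 25), (216, 8)]
```

View pics/l11.png

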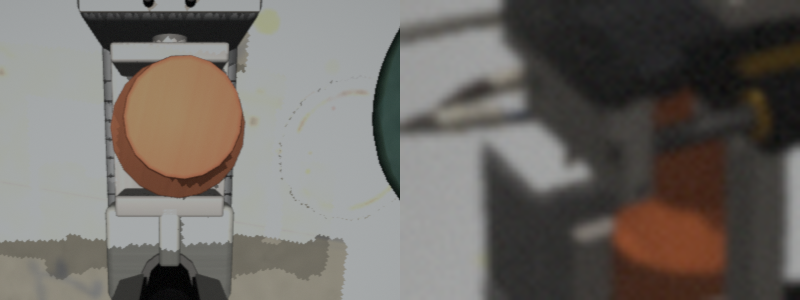

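The wrist view shows the head's front edge at row 11, anvil plate rows 43–61, jaw plate edge at row 196 and the blank between. I have no more pictures to view, so from here on I measure edges by code.

```bash
cat > meas.py <<'E'
import sys
from h import *
from go import U
from cell import ctrl
from scipy.spatial.transform import Rotation as Ro
def edge(g,lo,hi,sign):
    gr=sign*np.diff(cv2.GaussianBlur(g[:,None],(1,5),0)[:,0])[lo:hi]; k=gr.argmax(); return lo+k+.5+(0 if k in(0,len(gr)-1) else .5*(gr[k-1]-gr[k+1])/(gr[k-1]-2*gr[k]+gr[k+1]))
def m(i,p,r,ha,fa,name=None):
    w=wp(i,p,r); G=cv2.cvtColor(w["pixels"],cv2.COLOR_RGB2GRAY).astype(float)
    h=edge(G[:,250:290].mean(1),*ha,-1) if ha else None
    f=edge(G[:,268:282].mean(1),*fa,-1); f2=edge(G[:,350:372].mean(1),*fa,-1); j=edge(G[:,285:350].mean(1),185,206,1)
    X=lambda r,z:(onz(w,(318,r),z)-p)@U*1000
    print(i,"rows head",h,"anvil",f,f2,"jaw",j,"| gap",X((f+f2)/2,.059)-X(j,.059),"| head-anvil",X(h,.073)-X((f+f2)/2,.059) if ha else None)
if __name__=="__main__":
    m(9,[.4979,-.2934,.0605],[-.878,1.644,-1.669],None,(15,40))
    m(10,[.5019,-.2878,.0605],[-.861,1.647,-1.655],None,(35,55))
    m(11,[.5058,-.2822,.0605],[-.857,1.647,-1.648],(3,20),(52,72))
    for i in "345":
      try:
        w=load(f"w{i}.npz");G=cv2.cvtColor(w["pixels"],cv2.COLOR_RGB2GRAY).astype(float)
        if i=="3": h=edge(G[:,285:300].mean(1),150,163,-1);f=edge(G[:,300:350].mean(1),168,184,-1);
        if i=="4": h=edge(G[:,260:290].mean(1),155,172,-1);f=edge(G[:,285:350].mean(1),183,197,-1)
        if i=="5": continue
        c=np.zeros(3);X=lambda r,z:(onz(w,(318,r),z))@U*1000
        print("ref",i,h,f,X(h,.073)-X(f,.059), np.diff(G[:,300:350].mean(1))[150:200].round())
      except Exception as e: print(e)
E
python3 meas.py
```

```text
9 rows head None anvil 25.016503667481665 24.810377358490566 jaw 196.51766419813038 | gap 70.06428991691584 | head-anvil None
10 rows head None anvil 44.73299748110831 44.69851913942442 jaw 196.34726019905938 | gap 63.19234549040841 | head-anvil None
11 rows head 10.78327615780446 anvil 61.14096692111959 59.52274927395935 jaw 196.44274896741624 | gap 57.394784654982374 | head-anvil 14.601305942051184
ref 3 155.21299948550848 173.97849041845913 14.400316435253387 [ -0.   3.  10.   7. -55. -48.   3.  23.  10.  11.   5.  12.  11. -38.
   8.  48.  19.   2.  -0.  -2.  -3.  -4.  -4. -22. -43.   2.  24.  36.
  15.   2.  -0.  -0.   0.  -0.  -0.  -0.   0.  -0.  -0.  -0.   0.  -0.
   0.  -0.  -0.  -0.  -0.  -0.  -0.   0.]
ref 4 164.5513542711629 189.24282192575407 14.320770582884592 [ -0.   0.  -1. -13. -15.  -5.  -3.  -1.   1.   1.   5.  12.  10. -16.
 -68. -31.  20.  20.  12.  10.   9.   8.   5. -27. -11. -20.   5.  57.
  22.  11.   1.  -0.  -1.  -2.  -3.  -4.  -2.  -3. -10. -20. -25.  41.
  22.   6.   1.  -0.  -0.  -0.   0.  -0.]
```

```bash
python3 -m crank '[{"x":-0.5,"y":0,"z":0,"ax":0,"ay":0,"az":0.005,"fingers":1},{"x":0,"y":0,"z":0,"ax":0,"ay":0,"az":0,"fingers":1}]'; python3 look.py 12; cat > m2.py <<'E'
import sys
from meas import *
s=ctrl.state(); h=int(sys.argv[2]);f=int(sys.argv[3]); m(sys.argv[1],s["eef_pos"],s["tool_rot"],(h-9,h+10),(f-9,f+10))
E
python3 m2.py 12 16 65
```

```text
time_s: 14.8
eef_pos: [0.5069, -0.2807, 0.0605]
tool_rot: [-0.861, 1.646, -1.648]
force: [0.3, 3.2, 0.8]
opening: 0.227
s along mm 32.163902443385716 F along 2.7882762142352315 z 0.06048569459073035 open 0.2274617586537467 14.8
blank bottom row in wrist 197
12 rows head 16.054761904761904 anvil 60.96274118429807 59.61790567545964 jaw 196.42900375257233 | gap 57.33751739147445 | head-anvil 12.781952588952223
```

```bash
python3 -m crank '[{"x":-0.55,"y":0,"z":0,"ax":0,"ay":0,"az":0.005,"fingers":1},{"x":0,"y":0,"z":0,"ax":0,"ay":0,"az":0,"fingers":1}]'; python3 look.py 13; python3 m2.py 13 22 61
```

```text
time_s: 15.15
eef_pos: [0.5081, -0.279, 0.0605]
tool_rot: [-0.864, 1.644, -1.648]
force: [-0.8, 3.0, 1.2]
opening: 0.23
s along mm 34.27414305097593 F along 1.9973233353951785 z 0.06050744764041595 open 0.23003404554596424 15.15
blank bottom row in wrist 196
13 rows head 21.948979591836736 anvil 60.71131119864941 59.66026080988332 jaw 196.4161526824159 | gap 57.32105898957343 | head-anvil 10.725501804210722
```

```bash
python3 -m crank '[{"x":0,"y":0,"z":0,"ax":0,"ay":0,"az":0,"fingers":-1},{"x":0,"y":0,"z":0,"ax":0,"ay":0,"az":0,"fingers":-1},{"x":0,"y":0,"z":0,"ax":0,"ay":0,"az":0,"fingers":-1},{"x":0,"y":0,"z":0,"ax":0,"ay":0,"az":0,"fingers":-1},{"x":0,"y":0,"z":0,"ax":0,"ay":0,"az":0,"fingers":-1}]'; python3 look.py 14; python3 m2.py 14 22 61
```

```text
time_s: 15.88
eef_pos: [0.5109, -0.2778, 0.0607]
tool_rot: [-0.861, 1.64, -1.648]
force: [-0.1, 0.3, 0.9]
opening: 0.722
s along mm 36.892440405672716 F along 0.16957205709870968 z 0.06069226195680595 open 0.7223840081930487 15.875
blank bottom row in wrist 199
14 rows head 29.632533825338253 anvil 67.5516693163752 68.16552706552707 jaw 202.1513561924258 | gap 57.07983134814073 | head-anvil 11.0735506668358
```

```bash
python3 -m crank '[{"x":0,"y":0,"z":0,"ax":0,"ay":0,"az":0,"fingers":-1},{"x":0,"y":0,"z":0,"ax":0,"ay":0,"az":0,"fingers":-1},{"x":0.2,"y":-3,"z":0,"ax":0,"ay":0,"az":0,"fingers":-1},{"x":0.2,"y":-4,"z":0,"ax":0,"ay":0,"az":0,"fingers":-1},{"x":0.2,"y":-5,"z":0,"ax":0,"ay":0,"az":0.015,"fingers":-1}]'; python3 -m crank '[{"x":0,"y":0,"z":0,"ax":0,"ay":0,"az":0,"fingers":-1}]'; python3 - <<'E'
from h import *
np.set_printoptions(precision=4,suppress=True)
W=wrist();np.savez("w15.npz",**W); U=np.array([np.cos(.945),np.sin(.945)]);L=np.array([-U[1],U[0]])
c=proj(W,[.585,-.17,.073]);print("head centre px",c)
def warp(W,tag):
    # rectify head-top plane: 0.2mm/px, rows = -U, cols = -L ; centre on (.586,-.170)
    cs=[(a,b) for a in(.04,-.04) for b in(.05,-.05)]
    src=np.float32([proj(W,np.r_[np.array([.586,-.17])+a*U+b*L,.073]) for a,b in cs]); dst=np.float32([((.05-b)*5000,(.04-a)*5000) for a,b in cs])
    M=cv2.getPerspectiveTransform(src,dst); return cv2.warpPerspective(W["pixels"],M,(500,400),flags=cv2.INTER_CUBIC)
for i in("3","4","15"):
    V=warp(load(f"w{i}.npz"),i); hsv=cv2.cvtColor(V,cv2.COLOR_RGB2HSV); 
    y=cv2.inRange(hsv,(20,100,80),(35,255,255)); k,l,st,ce=cv2.connectedComponentsWithStats(y); 
    print(i,"yellow",[(s[4],q.round(0).tolist()) for s,q in zip(st[1:],ce[1:]) if s[4]>60])
    d=cv2.inRange(hsv,(0,0,0),(180,255,75)); k,l,st,ce=cv2.connectedComponentsWithStats(d)
    for n in range(1,k):
        if 60<st[n][4]<6000:
            ys,xs=np.where(l==n); e=cv2.minAreaRect(np.c_[xs,ys].astype(np.float32)); ev=cv2.fitLine(np.c_[xs,ys].astype(np.float32),cv2.DIST_L2,0,.01,.01).ravel(); print("  dark",st[n].tolist(),ce[n].round(1),"rect",np.round(e[1],0),"dir deg",np.degrees(np.arctan2(ev[1],ev[0])).round(1))
E
```

```text
time_s: 16.6
eef_pos: [0.5041, -0.2794, 0.1776]
tool_rot: [-0.852, 1.655, -1.627]
force: [1.2, -0.5, -0.3]
opening: 0.999
time_s: 16.73
eef_pos: [0.5069, -0.2819, 0.1831]
tool_rot: [-0.847, 1.645, -1.635]
force: [0.4, -0.7, -0.1]
opening: 1.0
head centre px [319.5432  44.7294]
3 yellow [(np.int32(560), [247.0, 116.0])]
  dark [145, 126, 92, 128, 1713] [189.8 190.2] rect [ 14. 150.] dir deg -55.1
  dark [199, 277, 17, 19, 243] [206.4 285.6] rect [18. 16.] dir deg 68.6
  dark [278, 276, 18, 18, 259] [286.  284.4] rect [17. 17.] dir deg -40.7
  dark [93, 302, 309, 27, 2358] [270.6 308.3] rect [ 26. 308.] dir deg 0.7
4 yellow [(np.int32(706), [246.0, 113.0])]
  dark [143, 125, 96, 130, 1938] [189.6 189.7] rect [ 14. 152.] dir deg -54.9
  dark [277, 275, 19, 20, 301] [285.8 284.3] rect [19. 18.] dir deg -61.2
  dark [196, 276, 20, 20, 317] [205.7 285.8] rect [19. 19.] dir deg 61.7
  dark [92, 301, 311, 22, 1943] [260.6 306.7] rect [ 21. 310.] dir deg 0.3
  dark [258, 324, 94, 10, 543] [309.8 329.9] rect [93.  9.] dir deg -0.6
  dark [141, 327, 90, 8, 501] [183.2 331.3] rect [89.  7.] dir deg -0.4
15 yellow [(np.int32(484), [246.0, 106.0])]
  dark [233, 125, 23, 156, 1792] [241.1 201.6] rect [155.  22.] dir deg -88.5
  dark [276, 269, 20, 24, 368] [285.3 280.7] rect [23. 19.] dir deg -79.2
  dark [197, 270, 19, 24, 371] [205.6 281.6] rect [23. 18.] dir deg 82.1
  dark [301, 364, 63, 23, 769] [338.9 372.1] rect [22. 62.] dir deg 8.5
  dark [133, 366, 91, 24, 1369] [172.6 374.9] rect [23. 90.] dir deg -4.3
```

The needle has turned from 125° to about 91.5°. That is 0.58 rad or 4.5 mm of anvil, midway between the pins at ±13° about the centre. One last check on both blanks, and I hand in if it holds.

```bash
python3 - <<'E'
from h import *
from cell import ctrl
for n in("scene","top"):
    d=ctrl.get_image(n)
    for nm,e in(("start",load(n+"0.npz")),("now",d)):
        m=cv2.inRange(cv2.cvtColor(e["pixels"],cv2.COLOR_RGB2HSV),(3,90,40),(18,255,255)); k,l,st,c=cv2.connectedComponentsWithStats(m)
        print(n,nm,[(s.tolist(),q.round(1).tolist()) for s,q in zip(st[1:],c[1:]) if s[4]>150 and s[1]>150])
W=load("w15.npz");m=cv2.inRange(cv2.cvtColor(W["pixels"],cv2.COLOR_RGB2HSV),(3,90,40),(18,255,255));k,l,st,c=cv2.connectedComponentsWithStats(m)
print("wrist",[(s.tolist(),q.round(1).tolist()) for s,q in zip(st[1:],c[1:]) if s[4]>300])
U=np.array([np.cos(.945),np.sin(.945),0]); P=np.array([.5081,-.279,0])+.073*U
print("expected foot/top px",proj(W,P+[0,0,.022]),proj(W,P+[0,0,.137]))
s=ctrl.state();print(s["force"],s["opening"],s["time_s"],s["eef_pos"])
E
```

```text
scene start [([229, 216, 18, 11, 156], [237.4, 221.0]), ([225, 249, 33, 23, 486], [241.0, 259.0]), ([400, 258, 27, 53, 1090], [413.8, 285.4]), ([309, 300, 47, 29, 745], [335.9, 311.4])]
scene now [([301, 172, 32, 71, 1180], [315.6, 209.4]), ([399, 258, 28, 53, 1129], [413.6, 285.5]), ([308, 299, 48, 30, 771], [335.1, 310.9])]
top start [([396, 220, 22, 24, 352], [407.2, 231.0]), ([253, 253, 30, 29, 548], [267.0, 267.0]), ([343, 266, 33, 34, 651], [360.4, 281.4])]
top now [([288, 174, 20, 23, 265], [297.3, 183.7]), ([396, 219, 22, 25, 341], [407.7, 231.2]), ([343, 266, 33, 34, 683], [359.9, 281.5])]
wrist [([286, 95, 76, 80, 4806], [323.6, 134.5]), ([197, 307, 81, 50, 2383], [242.2, 333.6]), ([357, 335, 44, 21, 664], [378.5, 346.5]), ([372, 399, 36, 16, 427], [389.2, 405.0])]
expected foot/top px [320.25036938 139.90645008] [320.55846862 132.97004502]
[0.34253256 0.07981014 0.54886564] 0.9991894511846565 16.875 [ 0.50339779 -0.27886157  0.17652377]
```

```bash
python3 -c "
from cell import ctrl
print(ctrl.sign_off())"
```

```text
the job is handed in; nothing more can be done
None
```

The tall copper blank is standing in the caliper with the jaw shut on it and the needle between the index pins. I handed the job in at about 17 s of the 58 s allowed; the hand-in gives no verdict.

I gripped the blank by its neck, stood it in the middle of the bed, let go and lifted clear. Then I took the jaw post in the fingers, slid it shut in small steps, let go and backed off upward.

**Last checks, after releasing:**
- **Needle:** it had turned about 0.58 rad from rest, measured from the wrist camera. That corresponds to about 4.5 mm of anvil travel, roughly midway between the pins.
- **Tall blank:** it appears upright, central and where expected in the wrist view.
- **Short blank:** it has not moved, to within 0.5 px in both fixed views.
- **Robot:** it is clear of everything, with the force reading near zero.

**Disagreements:**
- **Anvil travel:** two earlier estimates, taken while still gripping the post, were 3.6 mm (gap between anvil and head) and 4.9 mm (distance travelled). The needle reading falls between them, and all three are inside the 3.0–6.5 mm band.
- **Caliper position:** the top and wrist cameras differed by up to 12 mm along the caliper, so I aimed the blank between the two and checked it again before setting it down.

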